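Hang the hooked caddy on the grinder's slotted post

TASK

Hang the yellow tool caddy, the one with two hook tabs on its back, on the slotted metal post: press both tabs through the upper pair of slots, then slide it down until the hooks are fully seated, and let go so that it hangs upright there. Leave the green caddy without tabs where it is.

Things in the scene. Friction and masses are not known exactly. Their poses are not given: they have to be found in the camera images.
- holder: Yellow tool caddy, 0.35 to 0.6 kg. Origin: underside, below the middle of its black grip bar; z up, x towards back plate and tabs. mm: floor 110 x 96; back plate 96 wide, 6 thick, top at z 102, rear face at x 60; grip bar along x, x -35 to 35, 14 thick, z 76 to 110, fingers go down either side (6 mm web below, floor top z 6). Centre of mass about x 7.
- holder_tabs (a point): On the caddy at (60, 0, 85) mm, axes as the caddy's: rear face, midway between its 2 steel hook tabs, level with the necks' undersides; meets post_seat when seated. Tabs at y -29 and 29, 16 wide, stick out 19. Neck 8 thick, then a lip hanging 15 below it; gap rear face to lip 8 at the neck, 13 at the lip tip.
- post_seat (a point): On the fixed metal post's front face, midway between the upper 2 slots at their lower edges, 165 mm above the bench. z up, x level into the face. Post 124 wide, 225 high, face 6 thick. Slots 38 wide, 42 high, centres 29 either side; a like lower pair, 60 lower, is unused. Tabs enter with holder_tabs 15 to 34 mm higher than this (24 is good), then slide down freely to rest on the edges.
- plain_holder: Green tool caddy, a bystander that must stay put: same size and grip bar as the yellow one but a flat back without tabs. Origin: underside, below the middle of the grip bar; z up, x towards its back plate.
Not all that is in view belongs to the job. What is shaped like the part that bears post_seat but red is not meant.

How it is judged:
By the outcome, as a careful person would: the job done as asked, in the order asked, and still so for the second after the job is handed in, with the robot touching nothing.
It also fails if it takes over 48 s, if anything falls off the work surface, if the arm or the gripper's body presses on something with over 40 N, if the wrist force passes 120 N, or if a joint passes its speed limit or range.

ROBOT

A 7-joint arm with a two-finger parallel gripper is mounted at the origin on the work surface. World frame = base frame: x ahead of the robot, y to its left, z up, the work surface at z = 0. Lengths are in mm, angles in rad, forces in N, time in s.
With the tool pointing down it reaches from about 400 to 875 mm from the base axis. Payload 4.4 kg.
Tool frame: the origin (TCP) lies at the very end of the fingers, on their centre line; the grasp point (between the pads) lies 19 mm behind it; y points along the fingers, z is the direction in which the jaws open and shut, and the axes are right-handed (so a half turn about y gives the same grasp; the last joint's range is limited). The gripper opens to 85 mm and grips with 20 to 120 N. Pads are 22 mm wide; open, the fingers measure 114 mm over their backs; the gripper's body (76 mm by 85 mm) begins 54 mm behind the grasp point. The pads swing forward as they close: fully open they stand 13 mm farther back than shut.
Start: joints at [-1.297, 0.628, 0.038, 1.517, -0.027, 0.996, -0.02], TCP at [216.621, 612.857, 231.313] pointing down, gripper open.
Joint ranges: [-3.06, 3.06], [-0.37, 2.12], [-1.25, 1.32], [0.18, 2.47], [-1.1, 4.24], [0.23, 1.98], [-2.94, 2.94]. Speed limits (rad/s): [2.57, 2.57, 3.14, 3.14, 3.14, 3.14, 3.14].

INTERFACE

Orientations are given as [roll, pitch, yaw] about the fixed x, y, z axes, in that order (R = Rz(yaw) Ry(pitch) Rx(roll)).
In Python, from cell import ctrl, imaging, finish_job gives the robot as it stands.
- The arm moves only by the shell command python3 -m inch 'ROWS'. ROWS is JSON, one flat list of numbers, 7 for each row, row after row: the opening, from 0 (shut) to 1 (fully open), then the shift along the tool's x, y, z in cm, then the turn, a rotation vector about the tool's x, y, z in degrees. A call has 1 to 12 rows; each row is the pose to reach, as a shift and turn from the pose commanded when the call began, along the tool's axes at that moment; what a row does not reach only later rows make up. A row lasts 1/10 s, in which the tool goes at most 50 mm and 8.59 degrees, less where a joint would pass 70% of its speed; a pose out of reach is approached as far as the arm can. A call with a gripper value outside its range is refused whole. The fingers move at their own pace and stop on an object; the grip force is fixed at half the most. Time passes only in rows, so rows that repeat a pose let the fingers close. It gives the time, the measured TCP pose, the force and the opening at its end, in the units of the state.
- ctrl.read_state(): the state, without advancing time (a new reading comes with each control period).
- imaging.get_image(name): name is "scene" or "top"; returns a dict with "img" (384x512x3 uint8, red, green, blue), "fx", "fy", "cx", "cy" (pixels), "R" (3x3) and "t" (3): a world point X has camera coordinates R X + t. Camera axes: x right, y down, z forward; pixel columns grow to the right and rows downward; lengths in mm; the calibration is good to about 2 mm. A picture is of the moment at which its call begins. There is no depth.
- finish_job(): hands the job in, once; it reports no verdict.
The state is a dict: "clock": time; "qpos": joint angles; "qd": joint speeds; "tau": joint torques, N m; "eef_pos": TCP position; "tool_rot": TCP orientation; "force": force on the tool from outside, world axes, zero at the start; "torque": the same for the moment, N m; "width": finger opening in mm.
Only numpy, scipy, OpenCV 4.12 (cv2) and the standard library are available. Lean on these libraries where they do the work, as an engineer would, in place of code of your own. Each camera call takes 0.05 s, during which the arm holds its last target.

## Working session

There is one attempt and no reset: what is moved stays moved. The work goes in short steps, Python scripts to look and compute and a shell command to move; the robot and the scene stay as the last step left them, time stands still between calls to the robot, and variables do not carry over. Pictures are saved under pics/ and viewed, and the job is handed in when it is done.

```bash
ls; mkdir -p pics; python3 - <<'E'
from cell import ctrl, imaging
import cv2, pickle
s=ctrl.read_state(); print(s)
for n in("scene","top"):
    d=imaging.get_image(n); pickle.dump(d,open(f"{n}0.pkl","wb"))
    cv2.imwrite(f"pics/{n}0.png",d["img"][:,:,::-1]); print(n,d["fx"],d["cx"],d["cy"],d["R"],d["t"])
E
```

```text
pics
{'clock': 0.0, 'qpos': array([-1.29678034,  0.62931438,  0.03840568,  1.51839157, -0.02701852,
        0.99630582, -0.01997032]), 'qd': array([ 1.48422205e-03, -6.85529435e-04,  5.80266658e-04,  5.43489600e-04,
        8.65894955e-05,  7.34961752e-04, -8.86154608e-04]), 'tau': array([ 7.25827958e-04, -5.63412344e+01,  1.22605562e+00, -1.93445742e+01,
        1.09393799e-02,  1.03213865e-02,  1.30301444e-05]), 'eef_pos': array([216.38904863, 612.24691603, 230.40146094]), 'tool_rot': array([-1.57269904e+00,  1.28473077e-05, -3.39767585e-01]), 'force': array([-0.48009555, -0.1931565 , -0.04530435]), 'torque': array([-0.04881018, -0.00201236,  0.00175793]), 'width': 85.46841597148929}
scene 378.30764509369294 247.80429745084643 196.463523766656 [[ 0.12648147  0.99196259 -0.00355648]
 [ 0.82016461 -0.10659148 -0.56211055]
 [-0.55797173  0.06817967 -0.82705446]] [ -76.6133767  -417.42485845 1379.18563536]
top 497.5646081593177 257.60630648060106 186.75605716431272 [[ 2.22502430e-03 -9.99898806e-01 -1.40508548e-02]
 [-9.88307831e-01 -5.66565108e-05 -1.52471731e-01]
 [ 1.52455506e-01  1.42258232e-02 -9.88207946e-01]] [  -1.44438596  598.57071634 1321.10681647]
```

View pics/scene0.png

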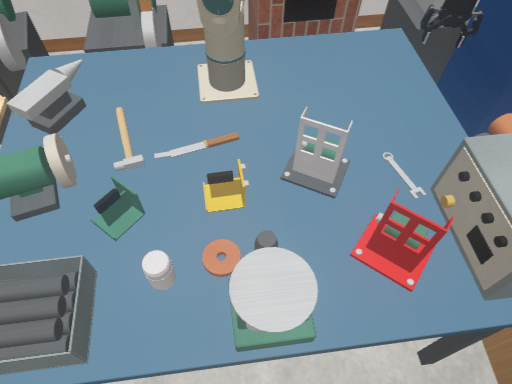

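View pics/top0.png

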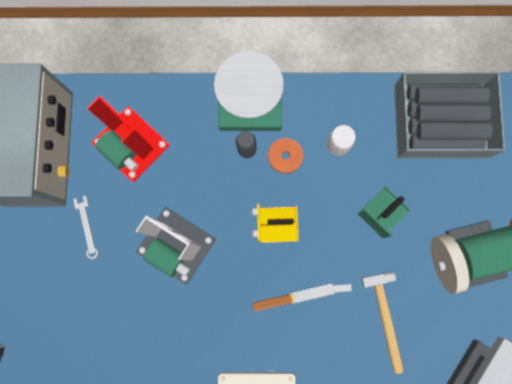

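```bash
cat > h.py <<'E'
import pickle,cv2,numpy as np
from cell import imaging
def load(n,k=0): return pickle.load(open(f"{n}{k}.pkl","rb"))
def snap(n,k):
    d=imaging.get_image(n); pickle.dump(d,open(f"{n}{k}.pkl","wb")); return d
def proj(d,X):
    c=(np.asarray(d["R"])@np.atleast_2d(X).T).T+d["t"]; return np.c_[d["fx"]*c[:,0]/c[:,2]+d["cx"],d["fy"]*c[:,1]/c[:,2]+d["cy"]]
def ray(d,p):
    R=np.asarray(d["R"]);o=-R.T@d["t"];v=R.T@np.array([(p[0]-d["cx"])/d["fx"],(p[1]-d["cy"])/d["fy"],1]);return o,v/np.linalg.norm(v)
def onz(d,p,z):
    o,v=ray(d,p);return o+v*(z-o[2])/v[2]
def tri(a,p,b,q):
    o1,v1=ray(a,p);o2,v2=ray(b,q)
    t=np.linalg.lstsq(np.c_[v1,-v2],o2-o1,rcond=None)[0];A=o1+v1*t[0];B=o2+v2*t[1];return (A+B)/2,np.linalg.norm(A-B)
def crop(d,x0,y0,x1,y1,f,name):
    cv2.imwrite(name,cv2.resize(d["img"][y0:y1,x0:x1,::-1],None,fx=f,fy=f,interpolation=cv2.INTER_CUBIC))
E
python3 - <<'E'
from h import *
s=load("scene");t=load("top")
crop(s,190,150,260,220,8,"pics/sy.png");crop(s,270,95,360,200,5,"pics/sp.png")
crop(t,240,190,310,255,8,"pics/ty.png");crop(t,120,195,225,290,6,"pics/tp.png")
a=[cv2.imread(f"pics/{n}.png") for n in("sy","ty","sp","tp")]
def st(a,b):
    h=max(a.shape[0],b.shape[0]);return np.hstack([cv2.copyMakeBorder(i,0,h-i.shape[0],0,10,0) for i in(a,b)])
def fit(i):
    f=min(800/i.shape[1],600/i.shape[0],1);print(f);return i if f==1 else cv2.resize(i,None,fx=f,fy=f,interpolation=cv2.INTER_AREA)
cv2.imwrite("pics/y1.png",fit(st(a[0],a[1])));
E
```

```text
0.7017543859649122
```

View pics/y1.png

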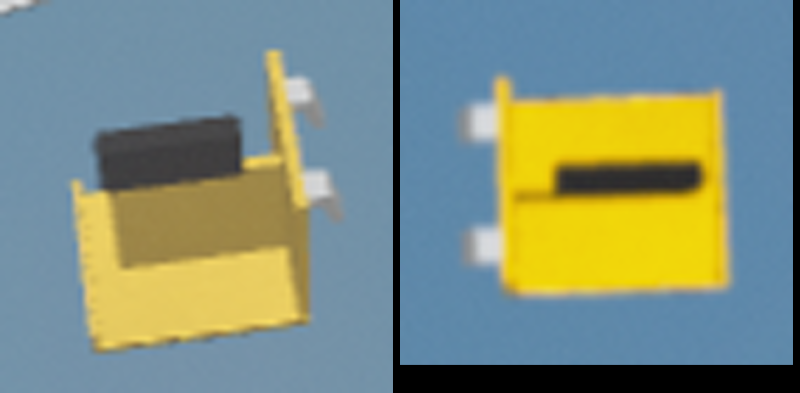

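View pics/sp.png

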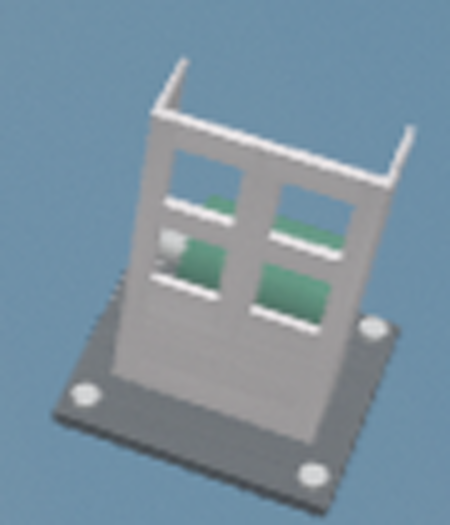

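View pics/tp.png

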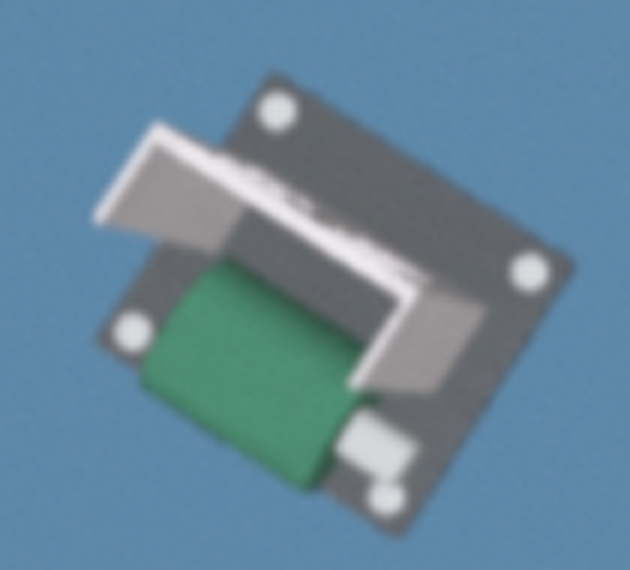

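```bash
python3 - <<'E'
from h import *
s=load("scene");t=load("top")
crop(s,296,108,356,148,13,"pics/sp2.png");crop(t,135,208,200,258,12,"pics/tp2.png")
E
```

```text
(no output)
```

View pics/sp2.png

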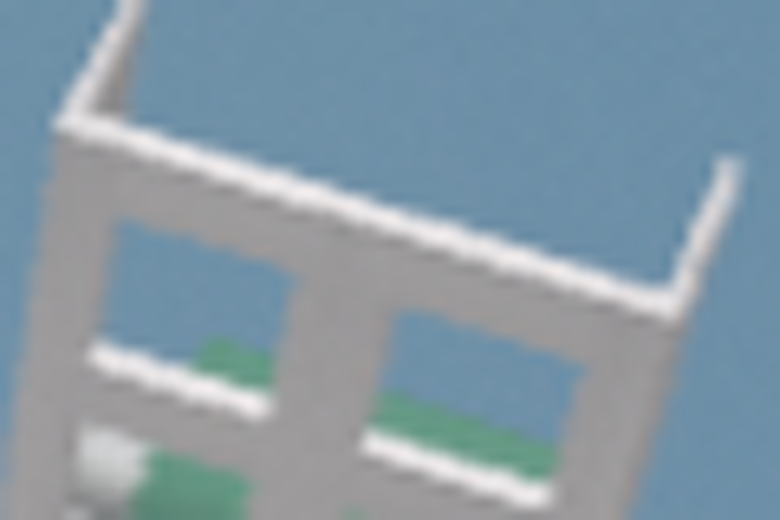

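View pics/tp2.png

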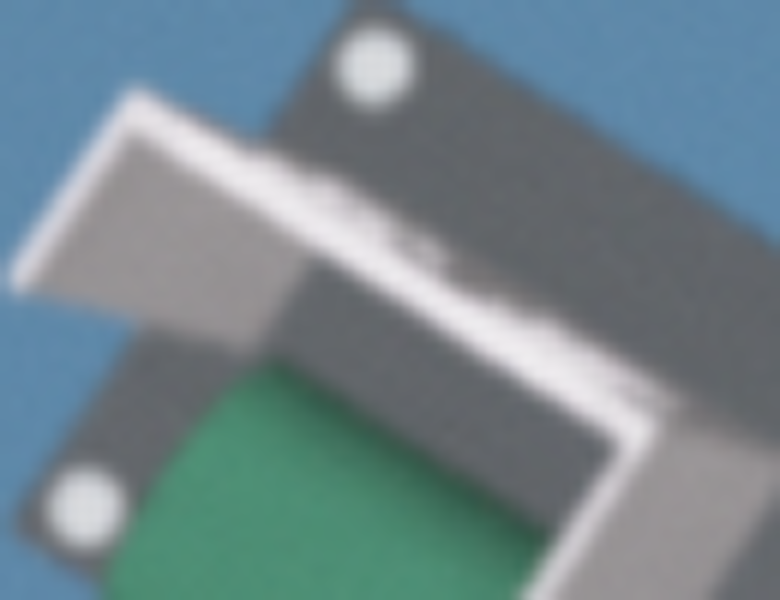

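```bash
python3 - <<'E'
from h import *
np.set_printoptions(precision=1,suppress=True)
s=load("scene");t=load("top")
P=lambda u,v,f,x,y:((u+.5)/f-.5+x,(v+.5)/f-.5+y)
sL,sR=P(57,127,13,296,108),P(678,322,13,296,108)
tL,tR=P(133,85,12,135,208),P(667,430,12,135,208)
print("top corners tri: scene L <-> top R?",)
for a,b in((sL,tR),(sR,tL)): print(tri(s,a,t,b), onz(s,a,225),onz(t,b,225))
e=[P(92,368,13,296,108),P(262,420,13,296,108),P(365,455,13,296,108),P(545,510,13,296,108)]
E=np.array([onz(s,p,165) for p in e]);print(E, E.mean(0))
def ang(a,b): d=b-a; return np.degrees(np.arctan2(d[1],d[0])),np.linalg.norm(d)
A,B=onz(s,sL,225),onz(s,sR,225);print("scene",ang(A,B),(A+B)/2)
C,D=onz(t,tR,225),onz(t,tL,225);print("top",ang(C,D),(C+D)/2)
print(ang(E[0],E[3]))
# yellow
f=5.614
bar=[(555,166),(700,161),(703,189),(557,194)]
Q=np.array([onz(t,P(u-400,v,f,240,190),110) for u,v in bar]);print("bar top",Q,Q.mean(0)); print(ang((Q[1]+Q[2])/2,(Q[0]+Q[3])/2))
sb=[(95,133),(237,117),(241,125),(100,141)]
Q=np.array([onz(s,P(u,v,f,190,150),110) for u,v in sb]);print("bar scene",Q,Q.mean(0))
pl=[(496,78),(503,293)]
Q=np.array([onz(t,P(u-400,v,f,240,190),z) for (u,v),z in zip(pl,(102,102))]);print("plate",Q,ang(Q[0],Q[1]))
for p in((470,104),(468,141),(475,228),(473,264)): print("tab",onz(t,P(p[0]-400,p[1],f,240,190),93))
# masks
for n,d in(("t",t),("s",s)):
    im=d["img"].astype(int);x0,y0,x1,y1=(255,200,310,250) if n=="t" else (195,160,245,215)
    g=im[y0:y1,x0:x1]; m=(g.max(2)<80)
    ys,xs=np.nonzero(m); r=cv2.minAreaRect(np.c_[xs+x0,ys+y0].astype(np.float32)); print(n,r,m.sum())
    print([onz(d,p,110) for p in cv2.boxPoints(r)] if n=="t" else "", onz(d,r[0],105))
E
```

```text
top corners tri: scene L <-> top R?
(array([436.7, 155.5, 223. ]), np.float64(0.8943643710060122)) [438.7 155.3 225. ] [436.5 154.7 225. ]
(array([504.1, 261.8, 224. ]), np.float64(0.7422429030201201)) [505. 261. 225.] [504.1 262.  225. ]
[[447.6 167.5 165. ]
 [466.1 198.6 165. ]
 [478.  217.  165. ]
 [497.1 249.1 165. ]] [472.2 208.1 165. ]
scene (np.float64(57.92149550898844), np.float64(124.7392040401041)) [471.8 208.1 225. ]
top (np.float64(57.781221287107115), np.float64(126.75879583529021)) [470.3 208.3 225. ]
(np.float64(58.780371155813185), np.float64(95.51623514713499))
bar top [[503.8 -26.7 110. ]
 [506.1 -93.6 110. ]
 [493.2 -94.8 110. ]
 [490.8 -27.6 110. ]] [498.5 -60.7 110. ]
(np.float64(92.03083042914399), np.float64(67.08224123118006))
bar scene [[496.8 -96.2 110. ]
 [495.9 -28.6 110. ]
 [500.9 -27.3 110. ]
 [501.8 -94.2 110. ]] [498.9 -61.6 110. ]
plate [[545.6   0.7 102. ]
 [445.8  -2.7 102. ]] (np.float64(-178.00373991463658), np.float64(99.86817950687212))
tab [534.4  13.1  93. ]
tab [517.   13.9  93. ]
tab [476.3  10.5  93. ]
tab [459.6  11.4  93. ]
t ((280.5, 221.5), (3.0, 23.0), 90.0) 94
[array([501.6, -31.4, 110. ]), array([501.6, -90.9, 110. ]), array([493.9, -90.8, 110. ]), array([493.8, -31.4, 110. ])] [498.1 -61.3 105. ]
s ((219.989990234375, 176.9300079345703), (10.040916442871094, 24.607318878173828), 81.8698959350586) 248
 [509.7 -61.8 105. ]
```

Candidates: yellow caddy with two tabs at top (278,223) / scene (225,193), chosen. Green caddy without tabs at top (385,212) / scene (118,210), left alone. Grey post at top (178,238) / scene (318,155), chosen. Red post at top (130,135) / scene (400,235) is not meant. The crop shows both steel tabs on the yellow caddy, pointing to +y.

The measured sizes agree: bar 67 mm (70 expected), post 125 mm (124 expected), corner height 223.5 mm (225 expected). First I rise clear of the 225 mm post, then travel.

```bash
cat > go.py <<'E'
# target world TCP (down), tool-z azimuth deg -> shift (cm) & turn (deg) in current tool axes
import sys,numpy as np
from cell import ctrl
from scipy.spatial.transform import Rotation as Ro
np.set_printoptions(precision=2,suppress=True)
s=ctrl.read_state();R=Ro.from_euler("xyz",s["tool_rot"])
a=[float(v) for v in sys.argv[1:]]
T=Ro.from_euler("xyz",[-90,0,a[3]-90],degrees=True)
print("clk",round(s["clock"],2),"pos",s["eef_pos"],"zaz",np.degrees(s["tool_rot"][2])+90,"rot",np.degrees(s["tool_rot"]),"F",s["force"],"w",round(s["width"],1))
print("shift cm",R.inv().apply(np.array(a[:3])-s["eef_pos"])/10,"turn",(R.inv()*T).as_rotvec(degrees=True))
E
python3 go.py 498.7 -61 331 2.0
python3 -m inch '[0.5,0,-5,0,0,0,0, 0.5,0,-10,0,0,0,0, 0.5,49.1,-10,-54.2,0,68.5,0, 0.5,49.1,-10,-54.2,0,68.5,0, 0.5,49.1,-10,-54.2,0,68.5,0, 0.5,49.1,-10,-54.2,0,68.5,0, 0.5,49.1,-10,-54.2,0,68.5,0, 0.5,49.1,-10,-54.2,0,68.5,0, 0.5,49.1,-10,-54.2,0,68.5,0, 0.5,49.1,-10,-54.2,0,68.5,0, 0.5,49.1,-10,-54.2,0,68.5,0, 0.5,49.1,-10,-54.2,0,68.5,0]'
python3 go.py 498.7 -61 331 2.0
```

```text
clk 0.1 pos [216.46 612.29 230.48] zaz 70.52751599991223 rot [-90.1   -0.   -19.47] F [ 0.42 -0.44 -0.01] w 85.1
shift cm [ 49.05  -9.96 -54.09] turn [ 0.09 68.53  0.06]
clock: 1.3
eef_pos: [409.7, 149.8, 331.3]
tool_rot: [-1.571, 0.0, -1.535]
force: [0.4, 0.9, 0.6]
width: 42.6
clk 1.3 pos [409.7  149.77 331.29] zaz 2.058434705604043 rot [-90.     0.02 -87.94] F [0.44 0.88 0.58] w 42.6
shift cm [21.38  0.02  8.14] turn [ 0.    0.06 -0.02]
```

```bash
python3 -m inch '[0.5,21.4,0,8.1,0,0,0, 0.5,21.4,0,8.1,0,0,0, 0.5,21.4,0,8.1,0,0,0, 0.5,21.4,0,8.1,0,0,0, 0.5,21.4,0,8.1,0,0,0, 0.5,21.4,5,8.1,0,0,0, 0.5,21.4,10,8.1,0,0,0, 0.5,21.4,15,8.1,0,0,0, 0.5,21.4,17,8.1,0,0,0, 0.5,21.4,17,8.1,0,0,0, 0.5,21.4,17,8.1,0,0,0]'
python3 go.py 498.7 -61 75 2.0
python3 - <<'E'
from h import *
s=snap("scene",1);t=snap("top",1)
crop(s,180,110,260,220,5,"pics/s1.png")
crop(t,220,160,340,260,6,"pics/t1.png")
E
```

```text
clock: 2.4
eef_pos: [498.4, -59.7, 161.6]
tool_rot: [-1.571, -0.0, -1.536]
force: [0.3, -0.5, 0.4]
width: 42.9
clk 2.4 pos [498.43 -59.7  161.64] zaz 2.0143392937636406 rot [-90.    -0.02 -87.99] F [ 0.32 -0.53  0.38] w 42.9
shift cm [0.13 8.66 0.02] turn [-0.    0.01  0.02]
```

View pics/s1.png

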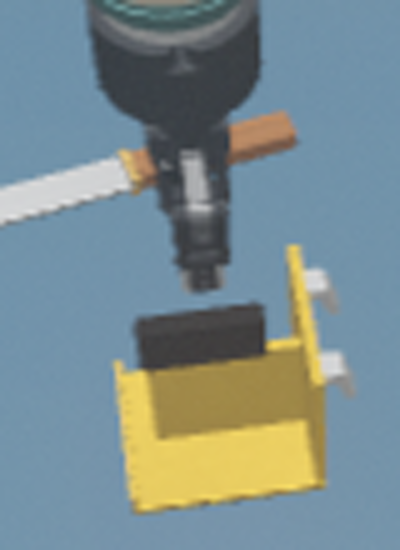

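View pics/t1.png

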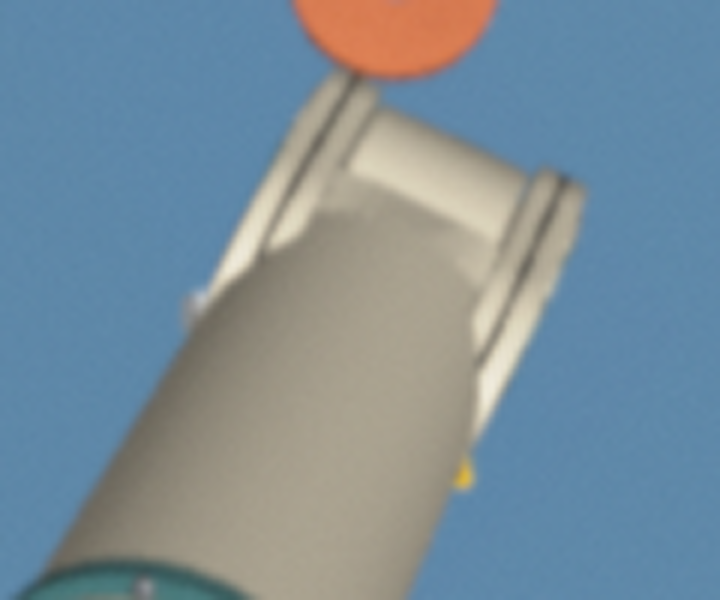

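The fingers (scene crop about (205,275)) are above the middle of the bar (135–265,310–365). The top view is blocked by the arm. I'll descend and close.

```bash
python3 -m inch '[0.5,0.1,4,0,0,0,0, 0.5,0.1,7,0,0,0,0, 0.5,0.1,8.7,0,0,0,0, 0.5,0.1,8.7,0,0,0,0, 0.5,0.1,8.7,0,0,0,0, 0,0.1,8.7,0,0,0,0, 0,0.1,8.7,0,0,0,0, 0,0.1,8.7,0,0,0,0, 0,0.1,8.7,0,0,0,0, 0,0.1,8.7,0,0,0,0, 0,0.1,8.7,0,0,0,0]'
python3 go.py 498.7 -61 75 2.0
python3 - <<'E'
from h import *
s=snap("scene",2)
crop(s,180,110,260,220,5,"pics/s2.png")
E
```

```text
clock: 3.6
eef_pos: [500.0, -60.5, 75.5]
tool_rot: [-1.567, -0.0, -1.535]
force: [1.6, 0.2, 6.9]
width: 13.0
clk 3.6 pos [500.   -60.5   75.51] zaz 2.0436519326735976 rot [-89.79  -0.02 -87.96] F [1.63 0.2  6.88] w 13.0
shift cm [ 0.04  0.05 -0.13] turn [-0.21  0.04  0.02]
```

View pics/s2.png

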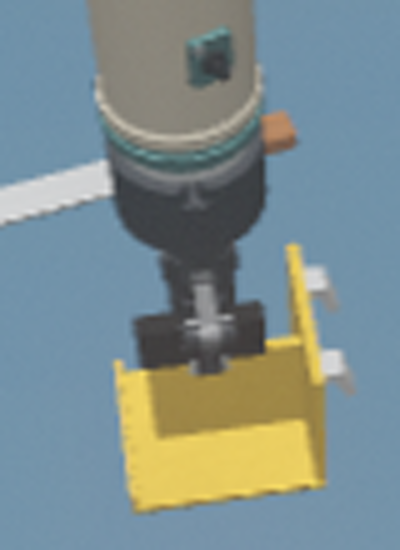

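Gripped (width 13, bar held in the middle). Next I lift, turn and stage 80 mm in front of the post at insertion height.

```bash
python3 go.py 590.2 134 180 58
```

```text
clk 3.65 pos [500.   -60.49  75.49] zaz 2.0474950289350744 rot [-89.79  -0.02 -87.95] F [2.38 0.83 7.39] w 13.5
shift cm [-19.11 -10.42   9.75] turn [ -0.19 -55.95   0.12]
```

```bash
python3 -m inch '[0,0,-3,0,0,0,0, 0,0,-6,0,0,0,0, 0,0,-10.5,0,0,-8,0, 0,-3,-10.5,2,0,-16,0, 0,-6,-10.5,4,0,-24,0, 0,-9,-10.5,6,0,-32,0, 0,-12,-10.5,7,0,-40,0, 0,-16,-10.5,8.5,0,-48,0, 0,-19.1,-10.5,9.8,0,-56,0, 0,-19.1,-10.5,9.8,0,-56,0, 0,-19.1,-10.5,9.8,0,-56,0, 0,-19.1,-10.5,9.8,0,-56,0]'
python3 go.py 590.2 134 180 58
python3 - <<'E'
from h import *
s=snap("scene",3);t=snap("top",3)
crop(s,260,60,380,240,4,"pics/s3.png")
crop(t,120,160,300,290,4,"pics/t3.png")
E
```

```text
clock: 4.85
eef_pos: [588.2, 132.2, 178.5]
tool_rot: [-1.574, 0.001, -0.56]
force: [0.0, -0.8, -3.9]
width: 13.4
clk 4.85 pos [588.19 132.24 178.55] zaz 57.91414561119355 rot [-90.17   0.06 -32.09] F [ 0.02 -0.78 -3.95] w 13.4
shift cm [ 0.08 -0.15  0.26] turn [ 0.17 -0.09 -0.06]
```

View pics/s3.png

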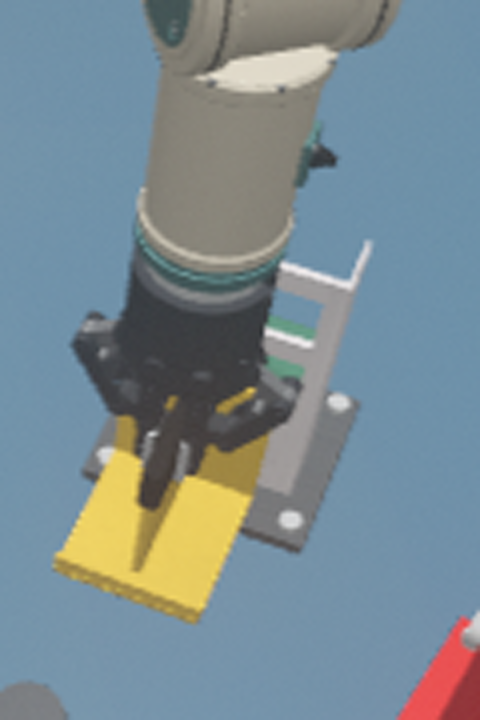

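View pics/t3.png

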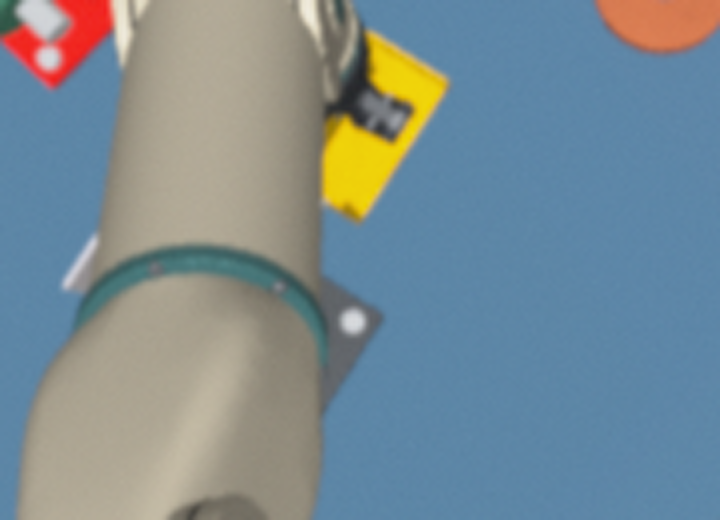

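```bash
cat >> h.py <<'E'
def cad(o,yaw,pts):
    c,s_=np.cos(np.radians(yaw)),np.sin(np.radians(yaw));return np.array([[c,-s_,0],[s_,c,0],[0,0,1]])@np.array(pts,float).T+np.array(o)[:,None]
E
python3 - <<'E'
from h import *
np.set_printoptions(precision=1,suppress=True)
s=load("scene",3);t=load("top",3)
o=[588.2,132.2,178.5-75.5]
pts=[[-50,-48,0],[-50,48,0],[-50,-48,6],[-50,48,6],[60,-48,102],[60,48,102],[-35,0,110]]
for d,x0,y0 in((s,260,60),(t,120,160)): print((proj(d,cad(o,147.9,pts).T)-[x0,y0])*4)
crop(s,265,165,325,222,10,"pics/s3b.png");crop(t,195,165,240,220,10,"pics/t3b.png")
E
```

```text
[[195.  621.9]
 [ 52.  567.9]
 [196.3 616.9]
 [ 52.5 562.7]
 [278.9 391.4]
 [129.5 341.4]
 [149.5 471.5]]
[[328.    8.3]
 [449.6  84.1]
 [326.8   6.5]
 [449.   82.6]
 [207.9 125.2]
 [340.2 209. ]
 [358.   33.6]]
```

View pics/s3b.png

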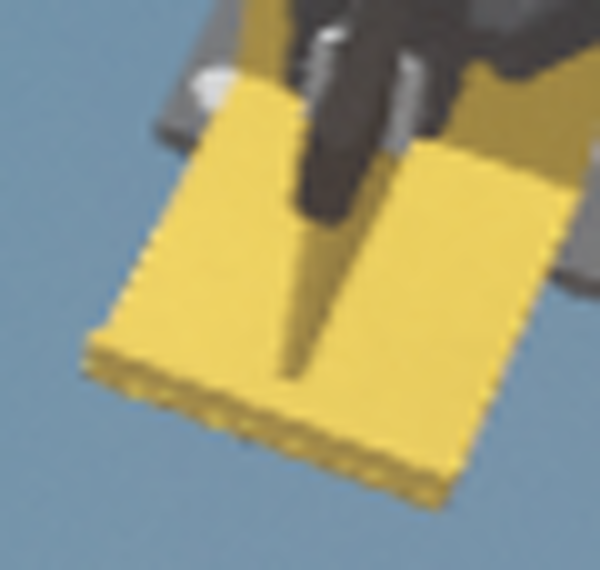

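View pics/t3b.png

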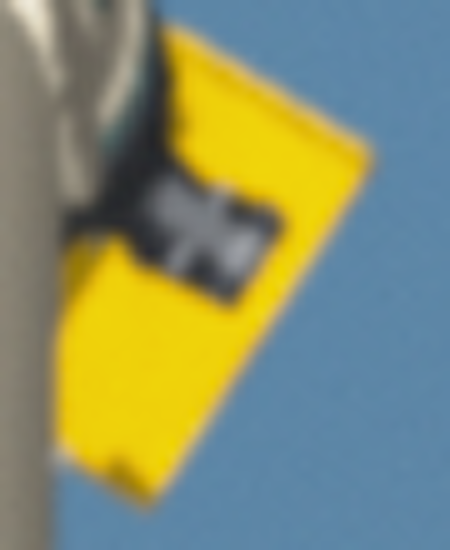

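```bash
python3 - <<'E'
from h import *
np.set_printoptions(precision=1,suppress=True)
s=load("scene",3);t=load("top",3)
o=[588.2,132.2,178.5-75.5]
pts=[[60,-48,0],[60,48,0],[54,48,6],[54,48,102],[60,48,102],[-35,0,110],[-35,7,110],[-35,-7,110],[-35,7,76],[54,-48,6],[54,48,6]]
print((proj(t,cad(o,147.9,pts).T)-[195,165])*10);print((proj(s,cad(o,147.9,pts).T)-[265,165])*10)
E
```

```text
[[-158.9  318.6]
 [ 146.7  512.4]
 [ 156.7  490.7]
 [ 114.   451.6]
 [ 100.4  472.6]
 [ 145.    33.9]
 [ 169.1   48.9]
 [ 120.8   18.8]
 [ 183.4   74.3]
 [-150.2  296.3]
 [ 156.7  490.7]]
[[ 579.1  179.5]
 [ 238.    59.2]
 [ 231.7   61.4]
 [ 264.8 -179.9]
 [ 273.6 -196.6]
 [ 323.7  128.9]
 [ 295.   118.7]
 [ 352.5  139.1]
 [ 280.9  205.5]
 [ 575.4  182.8]
 [ 231.7   61.4]]
```

Predicted caddy corners agree with the pictures to about 1 px: scene crop front corners (80,370) and (440,512), top crop rear corner (150,505). The caddy may be sagging about 1° at the back. That is well inside the entry window, so I approach to 25 mm.

```bash
python3 go.py 543.6 163.2 181 58
```

```text
clk 4.95 pos [588.7  132.18 178.97] zaz 57.88459792861342 rot [-90.1    0.02 -32.12] F [ 0.21 -0.18 -4.57] w 13.1
shift cm [-5.47 -0.2   0.23] turn [ 0.1  -0.12 -0.02]
```

```bash
python3 -m inch '[0,-2,-0.2,0.2,0,0,0, 0,-4,-0.2,0.2,0,0,0, 0,-5.5,-0.2,0.2,0,0,0, 0,-5.5,-0.2,0.2,0,0,0, 0,-5.5,-0.2,0.2,0,0,0]'
python3 go.py 522.4 176.4 181 58
python3 - <<'E'
from h import *
np.set_printoptions(precision=1,suppress=True)
s=snap("scene",4)
crop(s,270,80,370,210,4.6,"pics/s4.png")
E
```

```text
clock: 5.45
eef_pos: [544.2, 164.3, 181.6]
tool_rot: [-1.57, -0.001, -0.558]
force: [1.2, 0.2, -3.7]
width: 13.1
clk 5.45 pos [544.22 164.28 181.6 ] zaz 58.01638415267787 rot [-89.98  -0.07 -31.98] F [ 1.2  0.2 -3.7] w 13.1
shift cm [-2.49  0.06 -0.13] turn [-0.02  0.02  0.07]
```

View pics/s4.png

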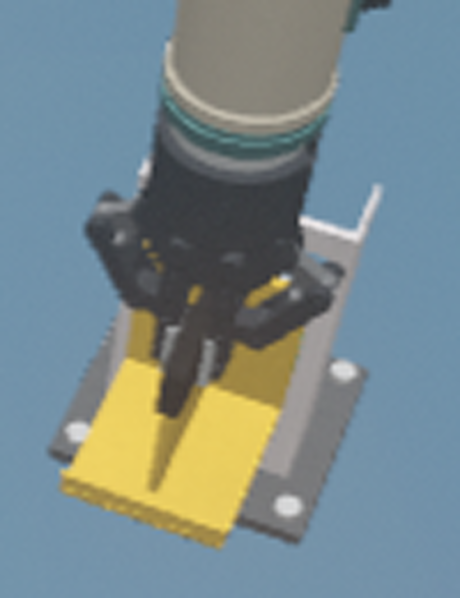

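The caddy is centred in front of the post (back plate crop (130–300,250–400), post behind it), and the force equals the weight only. I push in slowly.

```bash
python3 -m inch '[0,-0.6,0.1,-0.1,0,0,0, 0,-1.2,0.1,-0.1,0,0,0, 0,-1.2,0.1,-0.1,0,0,0]'; python3 -m inch '[0,-0.4,0,0,0,0,0, 0,-0.8,0,0,0,0,0, 0,-0.8,0,0,0,0,0]'
python3 go.py 522.4 176.4 180 58
```

```text
clock: 5.8
eef_pos: [531.9, 170.9, 180.0]
tool_rot: [-1.571, 0.002, -0.557]
force: [-0.6, 0.1, -5.0]
width: 12.9
clock: 6.1
eef_pos: [525.5, 175.1, 180.2]
tool_rot: [-1.571, 0.001, -0.557]
force: [-1.3, 0.0, -3.9]
width: 13.2
clk 6.1 pos [525.53 175.11 180.24] zaz 58.07641875126096 rot [-90.01   0.05 -31.92] F [-1.31  0.03 -3.94] w 13.2
shift cm [-0.33  0.02 -0.06] turn [ 0.01  0.08 -0.05]
```

```bash
python3 -m inch '[0,-0.15,0,0,0,0,0, 0,-0.3,0,0,0,0,0, 0,-0.3,0,0,0,0,0]'; python3 -m inch '[0,-0.15,0,0,0,0,0, 0,-0.15,0,0,0,0,0]'
python3 go.py 522.4 176.4 180 58
```

```text
clock: 6.4
eef_pos: [523.5, 176.2, 180.3]
tool_rot: [-1.571, 0.0, -0.558]
force: [-0.4, -0.6, -5.8]
width: 13.5
clock: 6.6
eef_pos: [522.3, 177.0, 180.3]
tool_rot: [-1.571, 0.0, -0.558]
force: [-0.4, 0.2, -4.6]
width: 13.4
clk 6.6 pos [522.27 177.   180.29] zaz 58.035741397601434 rot [-90.     0.01 -31.96] F [-0.4   0.17 -4.6 ] w 13.4
shift cm [ 0.04  0.03 -0.04] turn [ 0.    0.04 -0.01]
```

No contact yet, so I continue in small steps.

```bash
for i in 1 ; do python3 -m inch '[0,-0.1,0,0,0,0,0, 0,-0.2,0,0,0,0,0, 0,-0.2,0,0,0,0,0]'; done; python3 -m inch '[0,-0.1,0,0,0,0,0, 0,-0.2,0,0,0,0,0, 0,-0.2,0,0,0,0,0]'
python3 go.py 522.4 176.4 180 58
```

```text
clock: 6.9
eef_pos: [521.2, 177.7, 180.4]
tool_rot: [-1.57, -0.001, -0.558]
force: [1.1, -0.5, -5.0]
width: 13.3
clock: 7.2
eef_pos: [521.2, 177.6, 180.6]
tool_rot: [-1.57, -0.004, -0.559]
force: [5.5, -3.3, -6.2]
width: 13.1
clk 7.2 pos [521.2  177.62 180.63] zaz 57.96055644887582 rot [-89.93  -0.24 -32.04] F [ 5.54 -3.29 -6.18] w 13.1
shift cm [ 0.17  0.06 -0.04] turn [-0.07 -0.04  0.24]
```

Contact with the rear face on the post (6 N along the face normal), at the expected depth within 2 mm. I ease off and slide down.

```bash
python3 -m inch '[0,0.15,0,0,0,0,0, 0,0.15,0.5,0,0,0,0, 0,0.15,1,0,0,0,0, 0,0.15,1,0,0,0,0]'; python3 go.py 521.2 177.6 155.5 58
```

```text
clock: 7.6
eef_pos: [521.3, 177.9, 169.9]
tool_rot: [-1.57, -0.002, -0.558]
force: [4.7, -2.9, -6.0]
width: 13.1
clk 7.6 pos [521.3  177.87 169.87] zaz 58.007665987052725 rot [-89.96  -0.1  -31.99] F [ 4.66 -2.86 -5.99] w 13.1
shift cm [ 0.    1.44 -0.03] turn [-0.04  0.01  0.1 ]
```

```bash
python3 -m inch '[0,0.05,0.4,0,0,0,0, 0,0.05,0.8,0,0,0,0, 0,0.05,1.1,0,0,0,0, 0,0.05,1.1,0,0,0,0]'; python3 go.py 521.2 177.6 155.5 58
python3 -m inch '[0,0,0.15,0,0,0,0, 0,0,0.3,0,0,0,0, 0,0,0.3,0,0,0,0]'; python3 go.py 521.2 177.6 155.5 58
```

```text
clock: 8.0
eef_pos: [521.2, 177.6, 158.7]
tool_rot: [-1.571, -0.001, -0.558]
force: [4.4, -2.9, -5.6]
width: 13.0
clk 8.0 pos [521.18 177.65 158.69] zaz 58.01451499935727 rot [-90.    -0.04 -31.99] F [ 4.44 -2.86 -5.57] w 13.0
shift cm [ 0.    0.32 -0.  ] turn [-0.    0.01  0.04]
clock: 8.3
eef_pos: [521.2, 177.7, 156.0]
tool_rot: [-1.571, -0.001, -0.558]
force: [4.7, -2.7, -4.3]
width: 13.1
clk 8.3 pos [521.18 177.73 155.95] zaz 58.01795577139907 rot [-89.99  -0.04 -31.98] F [ 4.73 -2.74 -4.32] w 13.1
shift cm [ 0.01  0.05 -0.01] turn [-0.01  0.02  0.04]
```

```bash
python3 -m inch '[0,0,0.1,0,0,0,0, 0,0,0.2,0,0,0,0, 0,0,0.2,0,0,0,0]'; python3 go.py 521.2 177.6 155.5 58
python3 -m inch '[0,0,0.1,0,0,0,0, 0,0,0.2,0,0,0,0, 0,0,0.2,0,0,0,0]'; python3 go.py 521.2 177.6 155.5 58
python3 - <<'E'
from h import *
np.set_printoptions(precision=1,suppress=True)
s=snap("scene",5);t=snap("top",5)
crop(s,270,80,370,210,4.6,"pics/s5.png")
crop(t,120,170,260,280,5,"pics/t5.png")
E
```

```text
clock: 8.6
eef_pos: [521.4, 177.7, 155.2]
tool_rot: [-1.57, -0.001, -0.558]
force: [2.7, -3.2, 5.3]
width: 13.2
clk 8.6 pos [521.42 177.74 155.19] zaz 58.017827149373105 rot [-89.95  -0.06 -31.98] F [ 2.65 -3.16  5.32] w 13.2
shift cm [-0.01 -0.03 -0.02] turn [-0.05  0.02  0.06]
clock: 8.9
eef_pos: [521.8, 177.6, 154.9]
tool_rot: [-1.569, -0.001, -0.559]
force: [0.2, -4.3, 19.2]
width: 13.3
clk 8.9 pos [521.75 177.64 154.93] zaz 57.997040530029444 rot [-89.88  -0.09 -32.  ] F [ 0.15 -4.35 19.2 ] w 13.3
shift cm [-0.04 -0.06 -0.03] turn [-0.12 -0.    0.09]
```

View pics/s5.png

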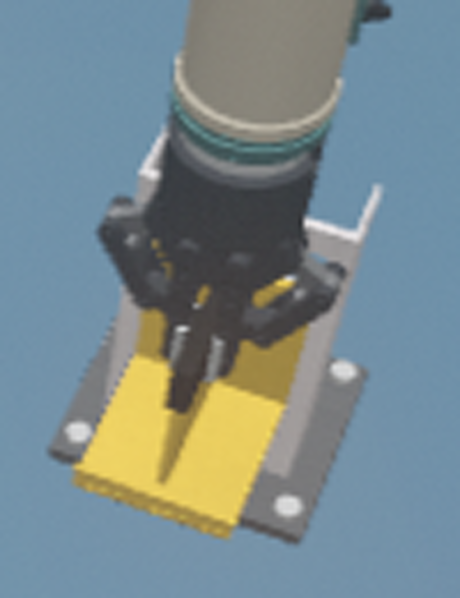

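View pics/t5.png

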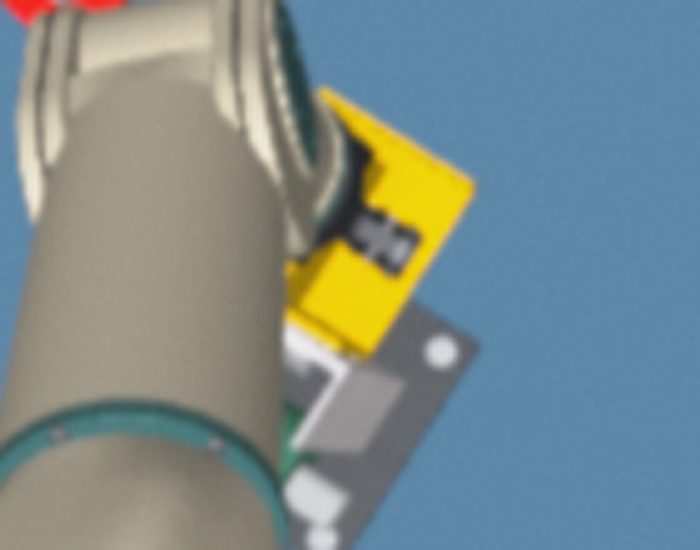

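Vertical contact at z 155, where 155.5 was expected. A tab is visible behind the post sheet (top crop (300,355)) and the caddy is flush. I relieve the load, open, and check before retreating.

```bash
python3 -m inch '[0,0,-0.1,0,0,0,0, 0,0,-0.2,0,0,0,0, 0,0,-0.2,0,0,0,0]'; python3 -m inch '[0.15,0,0,0,0,0,0, 0.3,0,0,0,0,0,0, 0.5,0,0,0,0,0,0, 0.5,0,0,0,0,0,0, 0.5,0,0,0,0,0,0, 0.5,0,0,0,0,0,0]'; python3 go.py 521.2 177.6 155.5 58
python3 - <<'E'
from h import *
s=snap("scene",6)
crop(s,270,80,370,210,4.6,"pics/s6.png")
E
```

```text
clock: 9.3
eef_pos: [521.5, 177.8, 155.2]
tool_rot: [-1.57, -0.001, -0.558]
force: [2.7, -3.1, 7.5]
width: 12.9
clock: 9.9
eef_pos: [520.3, 178.2, 154.0]
tool_rot: [-1.571, 0.001, -0.558]
force: [-0.7, -0.9, -0.1]
width: 43.1
clk 9.9 pos [520.31 178.17 154.01] zaz 58.04824523197033 rot [-90.03   0.04 -31.95] F [-0.66 -0.93 -0.14] w 43.1
shift cm [ 0.11 -0.15 -0.  ] turn [ 0.03  0.05 -0.04]
```

View pics/s6.png

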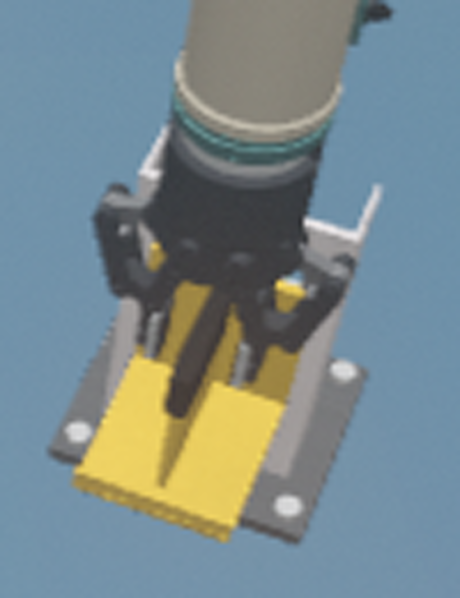

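The caddy stays in place (front edge crop (75,480)–(230,540), unchanged) and the fingers are clear of the bar at (150,335) and (243,360). I retreat straight up, then away.

```bash
python3 -m inch '[0.5,0,-2,0,0,0,0, 0.5,0,-5,0,0,0,0, 0.5,0,-9,0,0,0,0, 0.5,0,-14,0,0,0,0, 0.5,0,-19,0,0,0,0, 0.5,0,-19,-5,0,0,0, 0.5,0,-19,-10,0,0,0, 0.5,0,-19,-15,0,0,0, 0.5,0,-19,-20,0,0,0, 0.5,0,-19,-25,0,0,0, 0.5,0,-19,-28,0,0,0, 0.5,0,-19,-28,0,0,0]'; python3 go.py 521.2 177.6 155.5 58
python3 - <<'E'
from h import *
s=snap("scene",7);t=snap("top",7)
crop(s,270,80,370,210,4.6,"pics/s7.png")
crop(t,120,170,260,280,5,"pics/t7.png")
cv2.imwrite("pics/s7f.png",s["img"][:,:,::-1])
E
```

```text
clock: 11.15
eef_pos: [369.8, -63.0, 344.6]
tool_rot: [-1.571, 0.0, -0.565]
force: [0.4, 0.7, 0.9]
width: 42.5
clk 11.15 pos [369.83 -62.96 344.57] zaz 57.6172657894751 rot [-90.01   0.02 -32.38] F [0.38 0.68 0.92] w 42.5
shift cm [-0.09 18.9  28.43] turn [ 0.01 -0.38 -0.02]
```

View pics/s7.png

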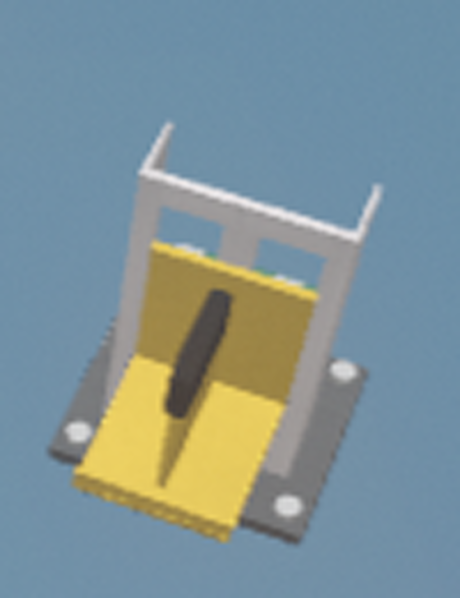

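View pics/t7.png

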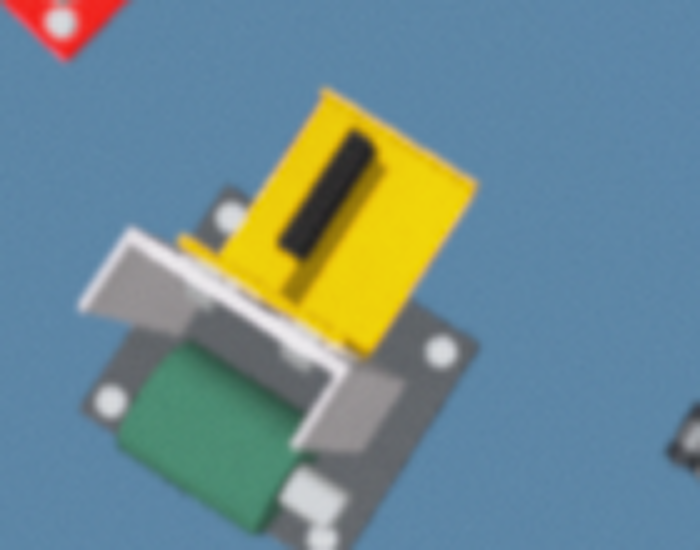

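View pics/s7f.png

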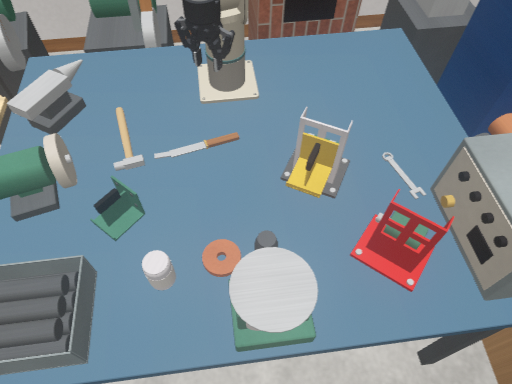

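Both tabs show behind the sheet (top crop (200,297), (297,355)), and the green caddy has not moved. As a last number check I use the plate-top corners, scene crop (152,243) and (318,295): does z 182 put them at the post face?

```bash
python3 - <<'E'
from h import *
np.set_printoptions(precision=1,suppress=True)
s=load("scene",7);t=load("top",7)
q=lambda u,v,f,x,y:((u+.5)/f-.5+x,(v+.5)/f-.5+y)
L,R=q(150,243,4.6,270,80),q(319,296,4.6,270,80)
a,b=onz(s,L,182),onz(s,R,182);print((a+b)/2,np.linalg.norm(b-a),np.degrees(np.arctan2(*(b-a)[1::-1])))
# same-corner triangulation, world +y side corner = top-left
print(tri(s,R,t,q(181,236,5,120,170)))
o=[471.5+.848*60,208.2-.53*60,80]
pr=cad(o,148,[[54,-48,102],[54,48,102],[-50,-48,0],[-50,48,0]]).T
print((proj(s,pr)-[270,80])*4.6,(proj(t,pr)-[120,170])*5)
m=lambda d:cv2.absdiff(d["img"],load("scene",0)["img"])[170:245,85:150].max()
print("green diff",m(s))
E
```

```text
[476.8 205.9 182. ] 99.06234195776021 58.62182434439744
(array([503. , 247.5, 182.5]), np.float64(1.0465320282951562))
[[312.5 293.8]
 [149.4 241.2]
 [224.1 538.1]
 [ 68.  481.7]] [[181.7 235.9]
 [344.7 340.2]
 [330.5  89.5]
 [480.6 183.8]]
green diff 6
```

The plate top triangulates to z 182.5 (182 expected when seated), its width and yaw agree, and the green caddy is unchanged. I hand in.

```bash
python3 - <<'E'
from cell import finish_job
print(finish_job())
E
```

```text
the job is handed in; nothing more can be done
None
```

The yellow caddy hangs on the grey post, with both tabs through the upper slots and the hooks fully seated. I gripped it by the bar and turned it to face the post. I then pushed the tabs in about 25 mm above the seat until the rear face touched (6 N), slid it down to rest on the slot edges, let go and backed off.

**Last checks:**
- **Seating:** the top of the back plate is at z 182.5 mm, against 182 expected when seated. Its corners match the seated pose within about 1.5 px, and its angle is within 1° of the post. Both tabs show behind the post sheet.
- **Other limits:** the green caddy looks unchanged in the scene view. The highest force I read was about 20 N, and the clock was at about 11 s when I handed in.
- **Minor disagreements:** contact came about 1.5 mm deeper than I had measured. The caddy also seemed to sag about 1° at the back while it was being carried. Neither affected the result.

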